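Close up the spice tray

ROBOT

A 6-joint arm with a two-finger parallel gripper is mounted at the origin on a cart in front of the work surface, level with it; the furniture and walls round the work are solid. World frame = base frame: x ahead of the robot, y to its left, z up, the work surface at z = 0. Lengths are in m, angles in rad, forces in N, time in s.
With the tool pointing down it reaches from about 0.4 to 0.825 m from the base axis. Payload 7 kg.
Tool frame: the origin (TCP) lies midway between the tips of the shut fingers; the grasp point (between the pads) lies hold_point_z behind it (hold_point_z is the distance from the TCP to the grasp point, in m); z points along the fingers, y is the line along which they close (so a half turn about z gives the same grasp; the last joint's range is limited). The gripper opens to 88 mm and grips with 3 to 60 N. Pads are 19 mm wide; open, the fingers measure 130 mm over their backs; the gripper's body (78 mm by 193 mm) begins 47 mm behind the grasp point.
Start: joints at [1.404, 0.359, 0.012, 0, -1.224, -0.288], TCP at [0.297, 0.606, 0.227] pointing down, gripper open.
Joint ranges: [-3.07, 3.07], [-1.43, 2.12], [-1.02, 1.25], [-3.03, 1.67], [-3.05, -0], [-3.03, 3.03]. Speed limits (rad/s): [2.39, 2.39, 3.01, 3.14, 3.14, 3.14].

INTERFACE

Orientations are given as [roll, pitch, yaw] about the fixed x, y, z axes, in that order (R = Rz(yaw) Ry(pitch) Rx(roll)).
In Python, from station import * gives the robot as it stands.
- The arm moves only by the tool apply_moves, never from a script. Its argument "steps" is a list of rows, each an object with "translation": the shift along the world's x, y, z scaled (see below), a list of three; "rotation": the turn, a rotation vector about the world's x, y, z scaled (see below), a list of three. A call has exactly 10 rows; each row is the pose to reach, as a shift and turn from the pose commanded when the call began; what a row does not reach only later rows make up. The controller multiplies each number of a shift by 250 mm and each number of a turn by 30 degrees. A row lasts 1/12 s, in which the tool goes at most 41.7 mm and 7.16 degrees, less where a joint would pass 70% of its speed; a pose out of reach is approached as far as the arm can. A call with a number of a shift or a turn outside -1 to 1 is refused whole. A call with a gripper value outside its range is refused whole. "jaw" is the closure, from -1 (fully open) to 1 (shut), so that 0 is half open, set as the call begins (left out, the last holds). The fingers move at their own pace and stop on an object; "newtons" is the grip in N (left out, the last holds). Time passes only in rows, so rows that repeat a pose let the fingers close, or fill a call up. It gives the time, the measured TCP pose, the force, the opening and the grip force at its end, in the units of the state.
- get_state(): the state, without advancing time (a new reading comes with each control period).
- grab_frame(name): name is "scene" or "side" or "wrist"; returns the picture (420x560x3 uint8, blue, green, red); there is no depth.
- camera_model(name): a dict with "fx", "fy", "cx", "cy" (pixels), "xyz" and "rotation" of the camera in the world. Camera axes: x right, y down, z forward; pixel columns grow to the right and rows downward; lengths in m; the calibration is good to about 2 mm. A picture is of the moment at which its call begins: read the wrist's pose just before it. camera_model takes no time and is no camera call; for the wrist camera it gives the pose at the moment of the call.
- job_done(): hands the job in; it is judged then, once.
The state is a dict: "t": time; "q": joint angles; "qd": joint speeds; "joint_efforts": joint torques, N m; "eef_pos": TCP position; "ee_rot": TCP orientation; "force": force on the tool from outside, world axes, zero at the start; "moment": the same for the moment, N m; "width": finger opening in m; "gripper_force": force on a finger pad.
Only numpy, scipy, OpenCV 4.12 (cv2) and the standard library are available. Lean on these libraries where they do the work, as an engineer would, in place of code of your own. Each camera call takes 0.05 s, during which the arm holds its last target. There are 200 camera calls.

TASK

Put the spice jar that stands outside back into the spice tray, upright between the two jars there and the sliding follower. Then pinch the follower's release lever against its grip and, holding it, slide the follower up until the whole row is pressed against the end stop and the follower's sprung plate is pushed about three quarters in, but gently and never bottomed out, for the jars are glass; let go so that it locks in a notch with the plate still pressing on the row. Leave the grinder and the timer where they are.

Things in the scene. Friction and masses are not known exactly. Their poses are not given: they have to be found in the camera images.
- tray: Light wooden spice tray fixed to the worktop: open trough, outside 364 mm long (its x), 70 wide (y), 36 high, walls 9 thick; inside 52 wide, floor 8 mm up. A steel notch rack on the -y wall reaches 41 mm height. Origin: middle of the underside. Follower at the -x end, end stop (counted as part of the tray) near the +x end.
- stop_mark (a point): Where the end stop stands at the earliest: point on the tray's middle line, on its floor, x axis as the tray's. The stop is an upright steel angle across the trough, 105 mm high, screwed down by hand with its face 0 to 44 mm beyond (+x of) this point. Its true place is not measured, so the end of the row must be felt.
- follower: Steel frame, 80 mm wide, straddling the tray; slides along its x up to 140 mm towards the jars (1 to 2 N friction), locked both ways every 6 mm by a pawl unless the lever is squeezed. Origin: under its grip at worktop level, axes as the tray's. On letting go, the frame slips back to the next notch behind, up to 8 mm, and the plate loses up to 6 N: so press to 12.5 to 15 N first.
- follower_grip (a point): Middle of the follower's fixed grip, 152 mm above the worktop, axes as the tray's: an upright black tab 8 mm thick (x), 34 wide (y), from 124 to 176 mm height, above the jars (tops at 114 mm).
- lever_grip (a point): Middle of the release lever's black pad (8 mm thick, 34 wide, 52 long) in front (+x) of the fixed grip. Released it leans forward, 28 mm ahead of the grip's middle (36 mm over both); squeezed it stands upright 12 mm ahead (20 mm over both). Pinch the two from above along the tray's x. Takes 3 N to start, 8 N to hold, firm stop; 20 to 30 N of grip do no harm.
- lever (a joint): Release lever, rad: 0 released with the pawl down in a notch, 0.155 fully squeezed; the pawl is clear of the notches above 0.13. A let-go lever that stays above 0.03 means the pawl stands on a tooth: nudge the follower.
- plate_free (a point): Where the middle of the sprung plate's rubber face is when free: on the follower, 45 mm ahead (+x) of the grip, 63 mm up. The upright plate (46 mm wide, 16 to 110 mm height) starts to give at 4 N, 0.8 N more per mm, and bottoms out after 14 mm (15 N). Its push-in is not measured. Pushing loose jars along takes 1 to 5 N.
- jar_loose_centre (a point): Centre (half-way up) of the spice jar that stands outside the tray: round glass jar with a green lid, 45 mm in diameter, 106 high, 90 to 140 g.
- jar_loose: The same loose jar; origin at the middle of its foot, z up.
- jar_mid_centre (a point): Centre (half-way up) of the jar in the tray nearest the follower; same size as the loose one, z up.
- jar_far_centre (a point): Centre (half-way up) of the jar in the tray nearest the end stop; same size, z up. Between the jars and up to the stop there are gaps that close when the row is pushed up.
- grinder: Bystander to leave alone: pepper grinder with a steel head, 54 mm in diameter, 136 high, left of and behind the tray; origin at the middle of its foot.
- timer: Bystander to leave alone: white wind-up kitchen timer, 66 mm in diameter, 60 high, behind the right end of the tray; origin at the middle of its foot.
- jar_far: The same far jar; origin at the middle of its foot, z up.
Things that resemble listed ones, but are neither listed nor needed, are in the scene too. Leave any pink or purple look-alike of the jar_loose alone.

How it is judged:
By the outcome, as a careful person would: the job done as asked, in the order asked, and still so for the second after the job is handed in, with the robot touching nothing.
It also fails if it takes over 62 s, if anything falls off the work surface, if the arm or the gripper's body presses on something with over 40 N, if the wrist force passes 120 N, or if a joint passes its speed limit or range.

## Working session

There is one attempt and no reset: what is moved stays moved. The work goes in short steps, Python scripts to look and compute and a tool call to move; the robot and the scene stay as the last step left them, time stands still between calls to the robot, and variables do not carry over. Pictures are saved under pics/ and viewed, at most 10 in all, crops included, and the job is handed in when it is done.

Besides the shell and the picture viewer there is one more tool, called after ">>>" as name(argument=value, ...), one argument or row to a line, values as JSON. apply_moves: Moves the arm, as the interface text tells. Shifts and turns lie within -1 to 1; 1 stands for 250 mm of shift or 30 degrees of turn. Its arguments: {"type":"object","properties":{"steps":{"type":"array"},"jaw":{"type":"number"},"newtons":{"type":"number"}},"required":["steps"]}

```bash
mkdir -p pics
python3 - <<'E'
from station import *
import cv2,numpy as np
for n in ("scene","side"):
    cv2.imwrite(f"pics/{n}0.png",grab_frame(n)); m=camera_model(n); print(n,{k:np.round(v,4).tolist() for k,v in m.items()})
s=get_state(); print(s); 
import station; print([k for k in dir(station) if not k.startswith('__')])
try: print(hold_point_z)
except Exception as e: print(e)
E
```

```text
scene {'fx': 388.7529, 'fy': 388.7529, 'cx': 278.4417, 'cy': 207.9485, 'xyz': [0.171, -0.74, 0.8179], 'rotation': [-2.3399, 0.0007, -0.514]}
side {'fx': 494.7289, 'fy': 494.7289, 'cx': 280.1643, 'cy': 212.515, 'xyz': [0.1421, -1.0963, 0.7156], 'rotation': [-2.0682, 0.0051, -0.3625]}
{'t': 0.1, 'q': array([ 1.40409259e+00,  3.59328624e-01,  1.11835413e-02, -2.86067338e-04,
       -1.22409817e+00, -2.88108230e-01]), 'qd': array([ 5.28154575e-05, -1.86435441e-03,  1.52486150e-03,  3.74997528e-04,
       -9.13647673e-05,  1.17480982e-03]), 'joint_efforts': array([-1.72953271e-03, -5.84160519e+01,  2.93749934e+01,  7.01548263e+00,
        1.00903594e-02, -5.86464807e-05]), 'eef_pos': array([0.29636136, 0.60599657, 0.22572617]), 'ee_rot': array([ 3.14012895e+00, -1.53309592e-04, -4.54909256e-01]), 'force': array([ 0.39266176, -0.05170525, -0.14435082]), 'moment': array([ 0.0377791 , -0.00942496,  0.01188258]), 'gripper_force': 0.0, 'width': 0.08747559679897991}
['Unreachable', 'camera_model', 'get_state', 'grab_frame', 'hold_point_z', 'job_done']
0.0188
```

View pics/scene0.png

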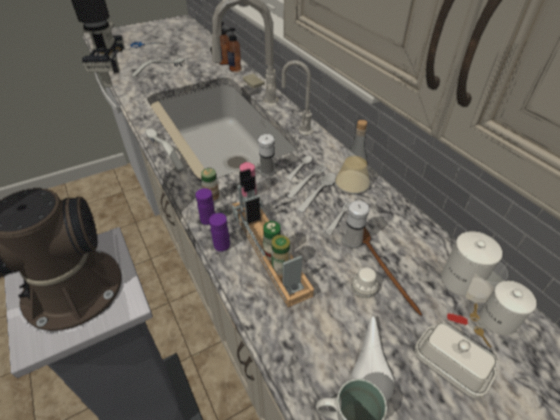

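View pics/side0.png

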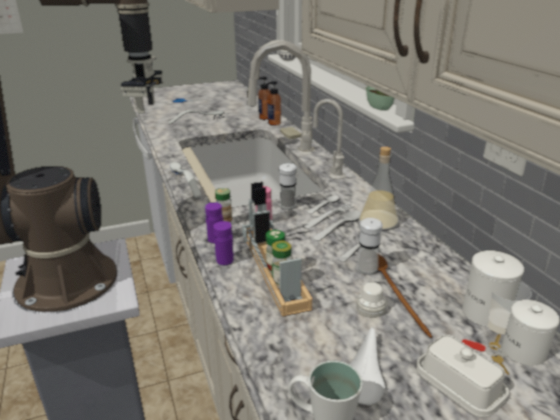

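The loose jar (green lid) is at about (209,178) in scene, beside two purple jars at (205,207) and (219,232). The tray runs from the follower grips (248,180) to the stop (293,275). I'll enlarge both views.

Run:
```python
import cv2,numpy as np
a=cv2.imread("pics/scene0.png")[150:310,185:325]; b=cv2.imread("pics/side0.png")[165:325,190:330]
f=3.7
def g(im,u0,v0,f):
    r=cv2.resize(im,None,fx=f,fy=f,interpolation=cv2.INTER_CUBIC)[:, :395]
    for u in range(0,140,20): cv2.putText(r,str(u+u0),(int(u*f),10),0,.35,(0,0,255),1); cv2.line(r,(int(u*f),0),(int(u*f),600),(0,0,255),1) if 0 else cv2.line(r,(int(u*f),12),(int(u*f),20),(0,0,255),1)
    for v in range(0,160,20): cv2.putText(r,str(v+v0),(0,int(v*f)+4),0,.35,(0,0,255),1)
    return r
cv2.imwrite("pics/z0.png",np.hstack([g(a,185,150,2.85*1),g(b,190,165,2.85)]) if 0 else np.hstack([g(a,185,150,2.85),g(b,190,165,2.85)]))
```

```text
(no output)
```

View pics/z0.png

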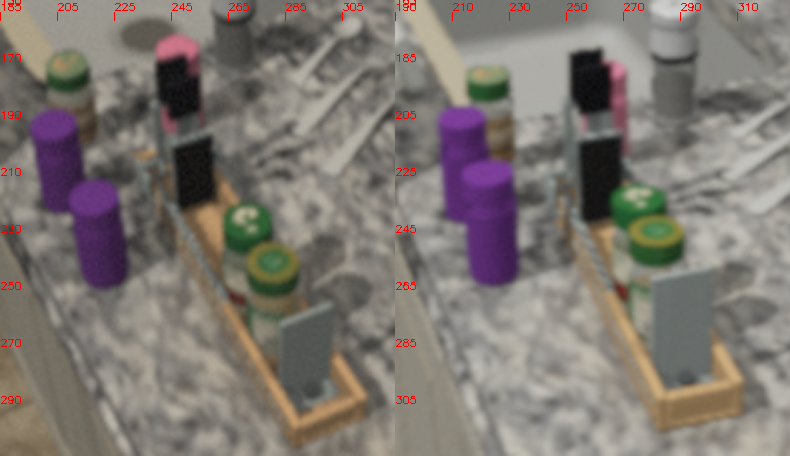

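Close-up shows the loose jar lid at scene (209,171) and side (223,191). Mid and far lids are at scene (272,226) and (281,242), and the tray's +x top corners at about scene (313,289) and (289,299). The black grips are at scene (246,180).

```bash
cat > h.py <<'E'
from station import *
import cv2,numpy as np
from scipy.spatial.transform import Rotation as R
def ray(m,u,v):
    r=np.asarray(m["rotation"]); M=r if r.shape==(3,3) else R.from_euler('xyz',r).as_matrix()
    return np.asarray(m["xyz"]),M@np.array([(u-m["cx"])/m["fx"],(v-m["cy"])/m["fy"],1])
def onz(m,u,v,z):
    o,d=ray(m,u,v); return o+d*(z-o[2])/d[2]
def proj(m,P):
    r=np.asarray(m["rotation"]); M=r if r.shape==(3,3) else R.from_euler('xyz',r).as_matrix()
    p=(np.atleast_2d(P)-m["xyz"])@M; return np.c_[m["fx"]*p[:,0]/p[:,2]+m["cx"],m["fy"]*p[:,1]/p[:,2]+m["cy"]]
E
python3 - <<'E'
from h import *
S=camera_model("scene");D=camera_model("side")
a=lambda x,y:(185+x/2.85,150+y/2.85); b=lambda x,y:(190+(x-395)/2.85,165+y/2.85)
for n,p,q,z in [("loose",(68,60),(488,75),.106),("mid",(247,216),(638,200),.114),("far",(273,261),(656,233),.114),
 ("purp1",(54,123),(463,119),.106),("purp2",(94,196),(488,174),.106),
 ("cornR",(365,395),(742,378),.036),("cornL",(296,427),(661,405),.036),
 ("stopTR",(332,304),(714,269),.113),("stopTL",(280,323),(654,281),.113),("gripTL",(157,67),(571,53),.176),("gripTR",(183,53),(602,49),.176),
 ("plateTL",(173,143),(580,139),.11),("plateTR",(212,132),(618,131),.11),("cornBackL",(140,156),(550,180),.036),("pinktop",(178,45),(612,70),.106)]:
    print(n,np.round(onz(S,*a(*p),z)[:2],3),np.round(onz(D,*b(*q),z)[:2],3))
E
```

```text
loose [0.431 0.136] [0.431 0.13 ]
mid [ 0.482 -0.154] [ 0.482 -0.159]
far [ 0.476 -0.21 ] [ 0.478 -0.212]
purp1 [0.383 0.052] [0.385 0.048]
purp2 [ 0.378 -0.058] [ 0.381 -0.059]
cornR [ 0.504 -0.317] [ 0.509 -0.314]
cornL [ 0.438 -0.316] [ 0.439 -0.322]
stopTR [ 0.495 -0.273] [ 0.501 -0.274]
stopTL [ 0.449 -0.269] [ 0.453 -0.273]
gripTL [ 0.473 -0.   ] [0.479 0.006]
gripTR [0.503 0.007] [0.508 0.003]
plateTL [ 0.469 -0.034] [ 0.472 -0.035]
plateTR [ 0.508 -0.038] [ 0.509 -0.033]
cornBackL [0.462 0.039] [0.46  0.027]
pinktop [0.541 0.102] [0.549 0.096]
```

>>> apply_moves(
  steps=[
    {"translation":[0.03,-0.1,0.05],"rotation":[0,0,-0.08]},
    {"translation":[0.06,-0.2,0.1],"rotation":[0,0,-0.16]},
    {"translation":[0.09,-0.32,0.15],"rotation":[0,0,-0.25]},
    {"translation":[0.12,-0.44,0.2],"rotation":[0,0,-0.35]},
    {"translation":[0.16,-0.56,0.25],"rotation":[0,0,-0.45]},
    {"translation":[0.2,-0.68,0.28],"rotation":[0,0,-0.55]},
    {"translation":[0.23,-0.8,0.28],"rotation":[0,0,-0.65]},
    {"translation":[0.26,-0.9,0.28],"rotation":[0,0,-0.75]},
    {"translation":[0.28,-0.96,0.28],"rotation":[0,0,-0.85]},
    {"translation":[0.28,-0.96,0.28],"rotation":[0,0,-0.9]},
  ],
  jaw=-1,
)

```text
t: 0.93
eef_pos: [0.3669, 0.3635, 0.297]
ee_rot: [-3.141, 0.0, -0.931]
force: [-0.5, 0.9, -0.5]
width: 0.0881
gripper_force: 0.0
```

>>> apply_moves(
  steps=[
    {"translation":[0.03,-0.1,0],"rotation":[0,0,-0.1]},
    {"translation":[0.06,-0.2,0],"rotation":[0,0,-0.2]},
    {"translation":[0.09,-0.32,0],"rotation":[0,0,-0.32]},
    {"translation":[0.12,-0.44,0],"rotation":[0,0,-0.45]},
    {"translation":[0.16,-0.56,0],"rotation":[0,0,-0.6]},
    {"translation":[0.2,-0.68,0],"rotation":[0,0,-0.75]},
    {"translation":[0.23,-0.8,0],"rotation":[0,0,-0.9]},
    {"translation":[0.25,-0.88,0],"rotation":[0,0,-1]},
    {"translation":[0.26,-0.92,0],"rotation":[0,0,-1]},
    {"translation":[0.26,-0.92,0],"rotation":[0,0,-1]},
  ],
)

```text
t: 1.77
eef_pos: [0.4316, 0.1347, 0.2965]
ee_rot: [3.141, -0.0, -1.451]
force: [0.2, -0.5, -0.6]
width: 0.0874
gripper_force: 0.0
```

>>> apply_moves(
  steps=[
    {"translation":[0,0,0],"rotation":[0,0,-0.12]},
    {"translation":[0,0,0],"rotation":[0,0,-0.24]},
    {"translation":[0,0,0],"rotation":[0,0,-0.34]},
    {"translation":[0,0,0],"rotation":[0,0,-0.34]},
    {"translation":[0,0,0],"rotation":[0,0,-0.34]},
    {"translation":[0,0,0],"rotation":[0,0,-0.34]},
    {"translation":[0,0,0],"rotation":[0,0,-0.34]},
    {"translation":[0,0,0],"rotation":[0,0,-0.34]},
    {"translation":[0,0,0],"rotation":[0,0,-0.34]},
    {"translation":[0,0,0],"rotation":[0,0,-0.34]},
  ],
)

```text
t: 2.6
eef_pos: [0.4315, 0.1364, 0.2965]
ee_rot: [3.142, -0.0, -1.627]
force: [0.7, -0.3, 0.7]
width: 0.0876
gripper_force: 0.0
```

```bash
cat > look.py <<'E'
from h import *
import sys,json
s=get_state(); m=camera_model("wrist"); cv2.imwrite(f"pics/{sys.argv[1]}.png",grab_frame("wrist"))
json.dump({k:np.asarray(v).tolist() for k,v in m.items()},open(f"{sys.argv[1]}.json","w"))
print(s["t"],np.round(s["eef_pos"],4),np.round(s["ee_rot"],3),np.round(s["q"],2),s["width"],np.round(m["xyz"],3))
E
python3 look.py w1
```

```text
2.6 [0.4315 0.1364 0.2965] [ 3.142 -0.    -1.627] [ 0.74 -0.06 -0.33 -0.   -1.3  -0.8 ] 0.08758697095485424 [0.427 0.052 0.455]
```

View pics/w1.png

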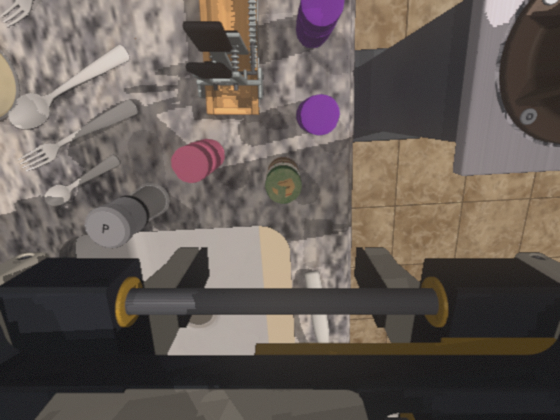

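The wrist view shows the loose jar lid at (283,186), the fixed grip at about (188..232, 70) and the lever at about (186..230, 35), above the tray.

Run:
```python
from h import *
import json
m=json.load(open("w1.json")); m={k:(np.array(v) if isinstance(v,list) else v) for k,v in m.items()}
im=cv2.imread("pics/w1.png")
for n,u,v,z in [("lid",283,187,.106),("gripL",187,66,.176),("gripLbot",188,75,.176),("levL",185,24,.174),("levL2",186,40,.174),("purp",319,115,.106),("pink",193,163,.106),("trayBL",200,110,.036),("trayBR",258,116,.036)]:
    print(n,np.round(onz(m,u,v,z),3))
hsv=cv2.cvtColor(im,cv2.COLOR_BGR2HSV); k=cv2.inRange(hsv,(25,50,20),(90,255,255)); k[250:]=0
n,l,st,c=cv2.connectedComponentsWithStats(k); i=1+st[1:,4].argmax(); print(st[i],c[i])
cv2.imwrite("pics/w1z.png",cv2.resize(im[0:215,160:360],None,fx=2.75,fy=2.75,interpolation=cv2.INTER_CUBIC))
```

```text
lid [0.43  0.134 0.106]
gripL [0.506 0.006 0.176]
gripLbot [0.507 0.013 0.176]
levL [ 0.504 -0.026  0.174]
levL2 [ 0.505 -0.014  0.174]
purp [0.384 0.053 0.106]
pink [0.535 0.099 0.106]
trayBL [0.537 0.038 0.036]
trayBR [0.459 0.05  0.036]
[266 166  36  38 831] [282.17689531 183.50060168]
```

View pics/w1z.png

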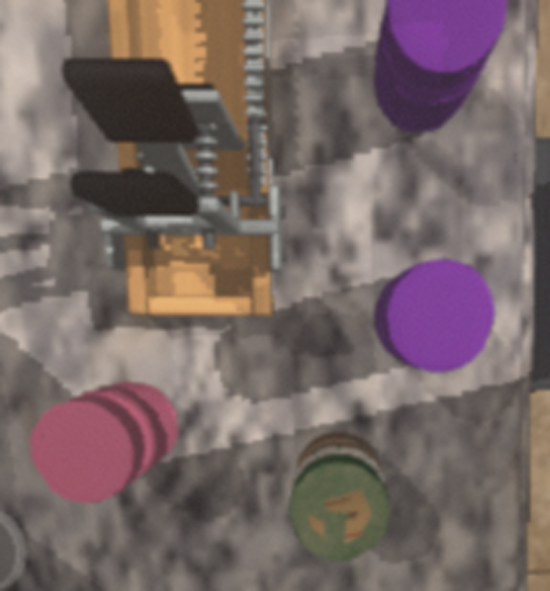

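>>> apply_moves(
  steps=[
    {"translation":[-0.004,-0.012,-0.08],"rotation":[0,0,0]},
    {"translation":[-0.004,-0.012,-0.2],"rotation":[0,0,0]},
    {"translation":[-0.004,-0.012,-0.34],"rotation":[0,0,0]},
    {"translation":[-0.004,-0.012,-0.48],"rotation":[0,0,0]},
    {"translation":[-0.004,-0.012,-0.62],"rotation":[0,0,0]},
    {"translation":[-0.004,-0.012,-0.74],"rotation":[0,0,0]},
    {"translation":[-0.004,-0.012,-0.84],"rotation":[0,0,0]},
    {"translation":[-0.004,-0.012,-0.91],"rotation":[0,0,0]},
    {"translation":[-0.004,-0.012,-0.95],"rotation":[0,0,0]},
    {"translation":[-0.004,-0.012,-0.95],"rotation":[0,0,0]},
  ],
)

```text
t: 3.48
eef_pos: [0.4293, 0.1323, 0.0569]
ee_rot: [3.138, -0.003, -1.628]
force: [-0.0, 0.4, 0.6]
width: 0.0878
gripper_force: 0.0
```

>>> apply_moves(
  steps=[
    {"translation":[0,0,0],"rotation":[0,0,0]},
    {"translation":[0,0,0],"rotation":[0,0,0]},
    {"translation":[0,0,0],"rotation":[0,0,0]},
    {"translation":[0,0,0],"rotation":[0,0,0]},
    {"translation":[0,0,0],"rotation":[0,0,0]},
    {"translation":[0,0,0],"rotation":[0,0,0]},
    {"translation":[0,0,0],"rotation":[0,0,0]},
    {"translation":[0,0,0],"rotation":[0,0,0]},
    {"translation":[0,0,0],"rotation":[0,0,0]},
    {"translation":[0,0,0],"rotation":[0,0,0]},
  ],
  jaw=1,
  newtons=15,
)

```text
t: 4.32
eef_pos: [0.4306, 0.1334, 0.0593]
ee_rot: [-3.141, 0.0, -1.628]
force: [-1.5, -0.1, 4.6]
width: 0.0456
gripper_force: 15.0
```

>>> apply_moves(
  steps=[
    {"translation":[0,0,0.05],"rotation":[0,0,0]},
    {"translation":[0,0,0.13],"rotation":[0,0,0]},
    {"translation":[0,0,0.24],"rotation":[0,0,0]},
    {"translation":[0,0,0.36],"rotation":[0,0,0]},
    {"translation":[0,0,0.48],"rotation":[0,0,0]},
    {"translation":[0,0,0.6],"rotation":[0,0,0]},
    {"translation":[0,0,0.71],"rotation":[0,0,0]},
    {"translation":[0,0,0.8],"rotation":[0,0,0]},
    {"translation":[0,0,0.86],"rotation":[0,0,0]},
    {"translation":[0,0,0.88],"rotation":[0,0,0]},
  ],
)

```text
t: 5.15
eef_pos: [0.4313, 0.1338, 0.2814]
ee_rot: [-3.139, 0.002, -1.628]
force: [1.2, -0.2, -1.0]
width: 0.0456
gripper_force: 15.0
```

>>> apply_moves(
  steps=[
    {"translation":[0.01,-0.05,0],"rotation":[0,0,0]},
    {"translation":[0.03,-0.13,0],"rotation":[0,0,0]},
    {"translation":[0.06,-0.24,0],"rotation":[0,0,0]},
    {"translation":[0.09,-0.36,0],"rotation":[0,0,0]},
    {"translation":[0.12,-0.48,0],"rotation":[0,0,0]},
    {"translation":[0.15,-0.6,0],"rotation":[0,0,0]},
    {"translation":[0.18,-0.71,0],"rotation":[0,0,0]},
    {"translation":[0.2,-0.8,0],"rotation":[0,0,0]},
    {"translation":[0.215,-0.86,0],"rotation":[0,0,0]},
    {"translation":[0.22,-0.876,0],"rotation":[0,0,0]},
  ],
)

```text
t: 5.98
eef_pos: [0.4852, -0.0876, 0.2774]
ee_rot: [3.139, -0.001, -1.63]
force: [0.2, -0.6, -2.0]
width: 0.046
gripper_force: 15.0
```

```bash
python3 look.py w2
```

```text
5.9833 [ 0.4852 -0.0876  0.2774] [ 3.139e+00 -1.000e-03 -1.630e+00] [ 0.22  0.02 -0.29 -0.   -1.26 -0.28] 0.045975547626864115 [ 0.481 -0.172  0.436]
```

View pics/w2.png

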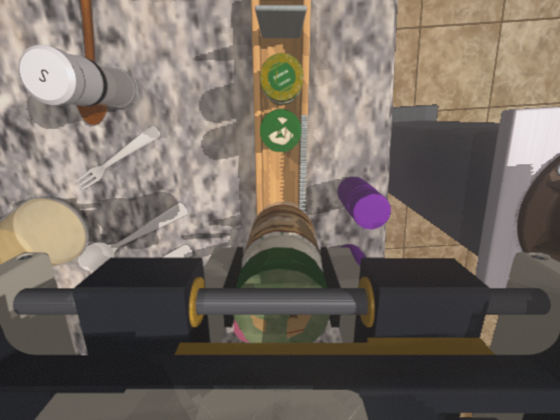

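Wrist view with the jar held: the mid lid is at (280,131), the far lid at (281,77), and the tray walls span columns about 255 to 308. The slot is free below the mid jar.

Run:
```python
from h import *
import json
m=json.load(open("w2.json")); m={k:(np.array(v) if isinstance(v,list) else v) for k,v in m.items()}
for n,u,v,z in [("mid",280.5,131,.114),("far",281,77,.114),("L50",253,50,.036),("L190",257,190,.036),("R50",308,50,.036),("R110",308,110,.036),("stopL",258,10,.113),("stopR",305,9,.113)]:
    print(n,np.round(onz(m,u,v,z),4))
```

```text
mid [ 0.4819 -0.1572  0.114 ]
far [ 0.4782 -0.2098  0.114 ]
L50 [ 0.5099 -0.2511  0.036 ]
L190 [ 0.5199 -0.0756  0.036 ]
R50 [ 0.4428 -0.2472  0.036 ]
R110 [ 0.445  -0.1777  0.036 ]
stopL [ 0.4966 -0.2695  0.113 ]
stopR [ 0.4519 -0.2677  0.113 ]
```

>>> apply_moves(
  steps=[
    {"translation":[0,0,-0.06],"rotation":[0,0,0]},
    {"translation":[0,0,-0.15],"rotation":[0,0,0]},
    {"translation":[0,0,-0.25],"rotation":[0,0,0]},
    {"translation":[0,0,-0.35],"rotation":[0,0,0]},
    {"translation":[0,0,-0.45],"rotation":[0,0,0]},
    {"translation":[0,0,-0.54],"rotation":[0,0,0]},
    {"translation":[0,0,-0.61],"rotation":[0,0,0]},
    {"translation":[0,0,-0.66],"rotation":[0,0,0]},
    {"translation":[0,0,-0.68],"rotation":[0,0,0]},
    {"translation":[0,0,-0.68],"rotation":[0,0,0]},
  ],
)

```text
t: 6.87
eef_pos: [0.4844, -0.0851, 0.1076]
ee_rot: [3.139, -0.001, -1.627]
force: [-0.5, -0.2, -2.1]
width: 0.0453
gripper_force: 15.0
```

>>> apply_moves(
  steps=[
    {"translation":[0,0,-0.02],"rotation":[0,0,0]},
    {"translation":[0,0,-0.04],"rotation":[0,0,0]},
    {"translation":[0,0,-0.06],"rotation":[0,0,0]},
    {"translation":[0,0,-0.08],"rotation":[0,0,0]},
    {"translation":[0,0,-0.1],"rotation":[0,0,0]},
    {"translation":[0,0,-0.12],"rotation":[0,0,0]},
    {"translation":[0,0,-0.14],"rotation":[0,0,0]},
    {"translation":[0,0,-0.155],"rotation":[0,0,0]},
    {"translation":[0,0,-0.16],"rotation":[0,0,0]},
    {"translation":[0,0,-0.16],"rotation":[0,0,0]},
  ],
)

```text
t: 7.7
eef_pos: [0.4853, -0.0857, 0.0686]
ee_rot: [3.141, -0.0, -1.628]
force: [0.9, -0.1, -1.1]
width: 0.0455
gripper_force: 15.0
```

>>> apply_moves(
  steps=[
    {"translation":[0,0,-0.003],"rotation":[0,0,0]},
    {"translation":[0,0,-0.006],"rotation":[0,0,0]},
    {"translation":[0,0,-0.006],"rotation":[0,0,0]},
    {"translation":[0,0,-0.006],"rotation":[0,0,0]},
    {"translation":[0,0,-0.006],"rotation":[0,0,0]},
    {"translation":[0,0,-0.006],"rotation":[0,0,0]},
    {"translation":[0,0,-0.006],"rotation":[0,0,0]},
    {"translation":[0,0,-0.006],"rotation":[0,0,0]},
    {"translation":[0,0,-0.006],"rotation":[0,0,0]},
    {"translation":[0,0,-0.006],"rotation":[0,0,0]},
  ],
)

```text
t: 8.53
eef_pos: [0.4855, -0.0857, 0.0676]
ee_rot: [3.142, -0.0, -1.628]
force: [-0.1, 0.1, -2.2]
width: 0.0454
gripper_force: 15.0
```

>>> apply_moves(
  steps=[
    {"translation":[0,0,0],"rotation":[0,0,0]},
    {"translation":[0,0,0],"rotation":[0,0,0]},
    {"translation":[0,0,0],"rotation":[0,0,0]},
    {"translation":[0,0,0],"rotation":[0,0,0]},
    {"translation":[0,0,0],"rotation":[0,0,0]},
    {"translation":[0,0,0],"rotation":[0,0,0]},
    {"translation":[0,0,0],"rotation":[0,0,0]},
    {"translation":[0,0,0],"rotation":[0,0,0]},
    {"translation":[0,0,0],"rotation":[0,0,0]},
    {"translation":[0,0,0],"rotation":[0,0,0]},
  ],
  jaw=-0.5,
)

```text
t: 9.37
eef_pos: [0.4855, -0.0856, 0.0676]
ee_rot: [-3.142, 0.0, -1.628]
force: [-0.3, -0.4, -0.1]
width: 0.0655
gripper_force: 0.0
```

>>> apply_moves(
  steps=[
    {"translation":[0,0,0.03],"rotation":[0,0,0]},
    {"translation":[0,0,0.08],"rotation":[0,0,0]},
    {"translation":[0,0,0.15],"rotation":[0,0,0]},
    {"translation":[0,0,0.25],"rotation":[0,0,0]},
    {"translation":[0,0,0.36],"rotation":[0,0,0]},
    {"translation":[0,0,0.48],"rotation":[0,0,0]},
    {"translation":[0,0,0.6],"rotation":[0,0,0]},
    {"translation":[0,0,0.7],"rotation":[0,0,0]},
    {"translation":[0,0,0.78],"rotation":[0,0,0]},
    {"translation":[0,0,0.8],"rotation":[0,0,0]},
  ],
)

```text
t: 10.2
eef_pos: [0.4869, -0.0858, 0.2721]
ee_rot: [-3.135, 0.001, -1.627]
force: [0.3, 0.1, 0.6]
width: 0.0658
gripper_force: 0.0
```

>>> apply_moves(
  steps=[
    {"translation":[0,0.03,0],"rotation":[0,0,0.1]},
    {"translation":[0,0.07,0],"rotation":[0,0,0.2]},
    {"translation":[0,0.11,0],"rotation":[0,0,0.32]},
    {"translation":[0.01,0.16,0],"rotation":[0,0,0.45]},
    {"translation":[0.01,0.21,0],"rotation":[0,0,0.6]},
    {"translation":[0.02,0.26,0],"rotation":[0,0,0.75]},
    {"translation":[0.02,0.31,0],"rotation":[0,0,0.9]},
    {"translation":[0.02,0.34,0],"rotation":[0,0,1]},
    {"translation":[0.02,0.348,0],"rotation":[0,0,1]},
    {"translation":[0.02,0.348,0],"rotation":[0,0,1]},
  ],
  jaw=-1,
)

```text
t: 11.03
eef_pos: [0.4903, 0.0017, 0.2675]
ee_rot: [3.141, 0.0, -1.105]
force: [0.2, -0.5, -0.7]
width: 0.0873
gripper_force: 0.0
```

>>> apply_moves(
  steps=[
    {"translation":[0,0,0],"rotation":[0,0,0.1]},
    {"translation":[0,0,0],"rotation":[0,0,0.22]},
    {"translation":[0,0,0],"rotation":[0,0,0.36]},
    {"translation":[0,0,0],"rotation":[0,0,0.52]},
    {"translation":[0,0,0],"rotation":[0,0,0.68]},
    {"translation":[0,0,0],"rotation":[0,0,0.84]},
    {"translation":[0,0,0],"rotation":[0,0,1]},
    {"translation":[0,0,0],"rotation":[0,0,1]},
    {"translation":[0,0,0],"rotation":[0,0,1]},
    {"translation":[0,0,0],"rotation":[0,0,1]},
  ],
)

```text
t: 11.87
eef_pos: [0.4904, 0.001, 0.2676]
ee_rot: [3.141, 0.0, -0.584]
force: [-0.9, -0.3, 0.5]
width: 0.0876
gripper_force: 0.0
```

>>> apply_moves(
  steps=[
    {"translation":[0,0,0],"rotation":[0,0,0.1]},
    {"translation":[0,0,0],"rotation":[0,0,0.22]},
    {"translation":[0,0,0],"rotation":[0,0,0.36]},
    {"translation":[0,0,0],"rotation":[0,0,0.52]},
    {"translation":[0,0,0],"rotation":[0,0,0.68]},
    {"translation":[0,0,0],"rotation":[0,0,0.84]},
    {"translation":[0,0,0],"rotation":[0,0,1]},
    {"translation":[0,0,0],"rotation":[0,0,1]},
    {"translation":[0,0,0],"rotation":[0,0,1]},
    {"translation":[0,0,0],"rotation":[0,0,1]},
  ],
)

```text
t: 12.7
eef_pos: [0.4905, 0.0013, 0.2676]
ee_rot: [-3.142, -0.0, -0.061]
force: [0.2, 0.3, 0.1]
width: 0.0876
gripper_force: 0.0
```

```bash
python3 look.py w3
```

```text
12.7 [0.4905 0.0013 0.2676] [-3.142 -0.    -0.061] [ 0.4   0.02 -0.32  0.   -1.23  1.11] 0.08763057427167555 [ 0.574 -0.005  0.426]
```

View pics/w3.png

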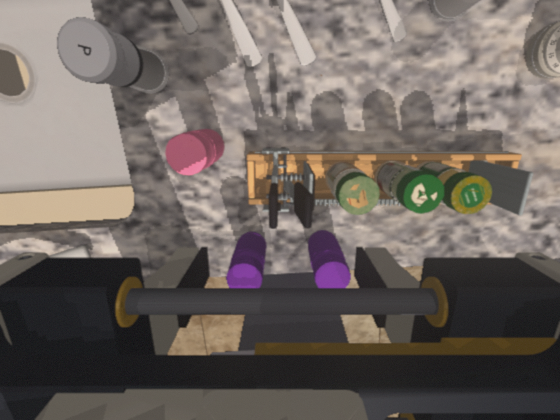

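The loose jar stands upright in the row (lid at 357,195). The fixed grip is at about (273,205) and the lever at about (303,205), between the open fingers (columns 205 and 358).

Run:
```python
from h import *
import json
m=json.load(open("w3.json")); m={k:(np.array(v) if isinstance(v,list) else v) for k,v in m.items()}
im=cv2.imread("pics/w3.png"); cv2.imwrite("pics/w3z.png",cv2.resize(im[140:240,240:400],None,fx=5,fy=5,interpolation=cv2.INTER_CUBIC))
for n,u,v,z in [("gripT",273,226,.176),("gripTfar",278,188,.176),("levT",306,226,.174),("loose",357,195,.114),("mid",420,193,.114),("far",467,193,.114)]:
    print(n,np.round(onz(m,u,v,z),4))
P=[(.490+dx+.0,.007-o,.176) for o in(-.004,.004) for dx in(-.017,.017)]
print(proj(m,P).round(1).tolist())
```

```text
gripT [0.4783 0.0078 0.176 ]
gripTfar [0.5136 0.0009 0.176 ]
levT [ 0.4757 -0.0225  0.174 ]
loose [ 0.4855 -0.084   0.114 ]
mid [ 0.4835 -0.1532  0.114 ]
far [ 0.4803 -0.2049  0.114 ]
[[269.9, 231.6], [267.1, 195.9], [278.6, 231.1], [276.1, 195.4]]
```

View pics/w3z.png

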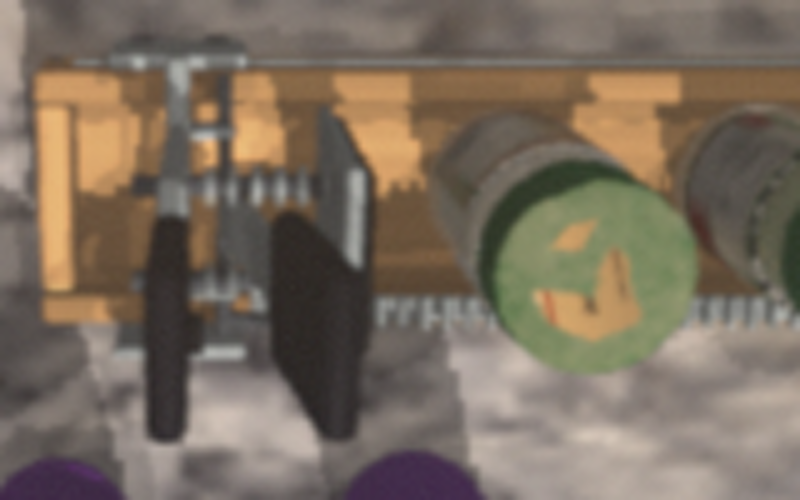

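The fixed grip's top spans columns 270–278, as predicted (y ≈ 0.0065), and the lever stands ahead of it. Both are inside the open fingers, so I'm descending.

>>> apply_moves(
  steps=[
    {"translation":[0.004,0,-0.04],"rotation":[0,0,0]},
    {"translation":[0.004,0,-0.1],"rotation":[0,0,0]},
    {"translation":[0.004,0,-0.17],"rotation":[0,0,0]},
    {"translation":[0.004,0,-0.25],"rotation":[0,0,0]},
    {"translation":[0.004,0,-0.33],"rotation":[0,0,0]},
    {"translation":[0.004,0,-0.4],"rotation":[0,0,0]},
    {"translation":[0.004,0,-0.46],"rotation":[0,0,0]},
    {"translation":[0.004,0,-0.51],"rotation":[0,0,0]},
    {"translation":[0.004,0,-0.53],"rotation":[0,0,0]},
    {"translation":[0.004,0,-0.53],"rotation":[0,0,0]},
  ],
)

```text
t: 13.58
eef_pos: [0.4906, 0.001, 0.1335]
ee_rot: [3.141, 0.003, -0.058]
force: [0.1, -0.4, 0.0]
width: 0.0875
gripper_force: 0.0
```

>>> apply_moves(
  steps=[
    {"translation":[0,0,0],"rotation":[0,0,0]},
    {"translation":[0,0,0],"rotation":[0,0,0]},
    {"translation":[0,0,0],"rotation":[0,0,0]},
    {"translation":[0,0,0],"rotation":[0,0,0]},
    {"translation":[0,0,0],"rotation":[0,0,0]},
    {"translation":[0,0,0],"rotation":[0,0,0]},
    {"translation":[0,0,0],"rotation":[0,0,0]},
    {"translation":[0,0,0],"rotation":[0,0,0]},
    {"translation":[0,0,0],"rotation":[0,0,0]},
    {"translation":[0,0,0],"rotation":[0,0,0]},
  ],
  jaw=1,
  newtons=25,
)

```text
t: 14.42
eef_pos: [0.4917, 0.0012, 0.1353]
ee_rot: [3.141, -0.0, -0.057]
force: [-1.7, 3.3, 5.3]
width: 0.0264
gripper_force: 6.2
```

Lever still closing (26 mm); wait for full squeeze.

>>> apply_moves(
  steps=[
    {"translation":[0,0,0],"rotation":[0,0,0]},
    {"translation":[0,0,0],"rotation":[0,0,0]},
    {"translation":[0,0,0],"rotation":[0,0,0]},
    {"translation":[0,0,0],"rotation":[0,0,0]},
    {"translation":[0,0,0],"rotation":[0,0,0]},
    {"translation":[0,0,0],"rotation":[0,0,0]},
    {"translation":[0,0,0],"rotation":[0,0,0]},
    {"translation":[0,0,0],"rotation":[0,0,0]},
    {"translation":[0,0,0],"rotation":[0,0,0]},
    {"translation":[0,0,0],"rotation":[0,0,0]},
  ],
)

```text
t: 15.25
eef_pos: [0.4917, 0.0019, 0.1353]
ee_rot: [-3.141, -0.0, -0.057]
force: [-1.2, 0.7, 5.4]
width: 0.0188
gripper_force: 25.0
```

>>> apply_moves(
  steps=[
    {"translation":[-0.001,-0.01,0],"rotation":[0,0,0]},
    {"translation":[-0.002,-0.03,0],"rotation":[0,0,0]},
    {"translation":[-0.003,-0.05,0],"rotation":[0,0,0]},
    {"translation":[-0.004,-0.07,0],"rotation":[0,0,0]},
    {"translation":[-0.005,-0.09,0],"rotation":[0,0,0]},
    {"translation":[-0.006,-0.11,0],"rotation":[0,0,0]},
    {"translation":[-0.007,-0.13,0],"rotation":[0,0,0]},
    {"translation":[-0.008,-0.145,0],"rotation":[0,0,0]},
    {"translation":[-0.009,-0.155,0],"rotation":[0,0,0]},
    {"translation":[-0.009,-0.16,0],"rotation":[0,0,0]},
  ],
)

```text
t: 16.08
eef_pos: [0.4892, -0.0383, 0.1353]
ee_rot: [-3.141, -0.0, -0.057]
force: [-3.5, 2.3, 5.8]
width: 0.0195
gripper_force: 25.0
```

>>> apply_moves(
  steps=[
    {"translation":[-0.001,-0.01,0],"rotation":[0,0,0]},
    {"translation":[-0.002,-0.025,0],"rotation":[0,0,0]},
    {"translation":[-0.003,-0.04,0],"rotation":[0,0,0]},
    {"translation":[-0.004,-0.055,0],"rotation":[0,0,0]},
    {"translation":[-0.005,-0.07,0],"rotation":[0,0,0]},
    {"translation":[-0.006,-0.085,0],"rotation":[0,0,0]},
    {"translation":[-0.006,-0.1,0],"rotation":[0,0,0]},
    {"translation":[-0.007,-0.11,0],"rotation":[0,0,0]},
    {"translation":[-0.008,-0.118,0],"rotation":[0,0,0]},
    {"translation":[-0.008,-0.12,0],"rotation":[0,0,0]},
  ],
)

```text
t: 16.92
eef_pos: [0.4875, -0.0681, 0.1353]
ee_rot: [-3.141, -0.001, -0.057]
force: [-2.1, 3.7, 5.5]
width: 0.0192
gripper_force: 25.0
```

>>> apply_moves(
  steps=[
    {"translation":[0,-0.004,0],"rotation":[0,0,0]},
    {"translation":[-0.001,-0.008,0],"rotation":[0,0,0]},
    {"translation":[-0.001,-0.012,0],"rotation":[0,0,0]},
    {"translation":[-0.001,-0.016,0],"rotation":[0,0,0]},
    {"translation":[-0.002,-0.02,0],"rotation":[0,0,0]},
    {"translation":[-0.002,-0.024,0],"rotation":[0,0,0]},
    {"translation":[-0.002,-0.028,0],"rotation":[0,0,0]},
    {"translation":[-0.002,-0.032,0],"rotation":[0,0,0]},
    {"translation":[-0.002,-0.036,0],"rotation":[0,0,0]},
    {"translation":[-0.002,-0.04,0],"rotation":[0,0,0]},
  ],
)

```text
t: 17.75
eef_pos: [0.4869, -0.078, 0.1353]
ee_rot: [-3.141, -0.0, -0.057]
force: [-2.8, 3.1, 6.5]
width: 0.0192
gripper_force: 25.0
```

Run:
```python
from h import *
m=camera_model("side"); im=grab_frame("side"); s=get_state(); print(s["force"],s["eef_pos"],s["t"])
cv2.imwrite("pics/s2.png",cv2.resize(im[190:330,220:340],None,fx=4.2,fy=4.2,interpolation=cv2.INTER_CUBIC))
```

```text
[-2.99582714  1.57458049  5.87423862] [ 0.48685131 -0.07822484  0.13529111] 17.8
```

View pics/s2.png

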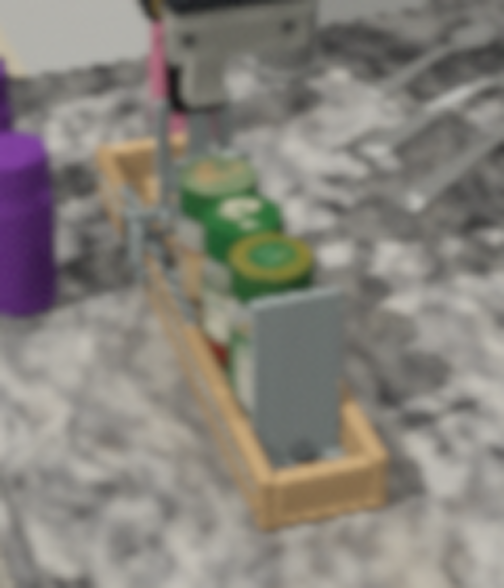

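The row is closed up and upright, with a small gap left before the stop plate (far lid at 271,258 in the crop).

>>> apply_moves(
  steps=[
    {"translation":[0,-0.004,0],"rotation":[0,0,0]},
    {"translation":[-0.001,-0.008,0],"rotation":[0,0,0]},
    {"translation":[-0.001,-0.012,0],"rotation":[0,0,0]},
    {"translation":[-0.001,-0.016,0],"rotation":[0,0,0]},
    {"translation":[-0.002,-0.02,0],"rotation":[0,0,0]},
    {"translation":[-0.002,-0.024,0],"rotation":[0,0,0]},
    {"translation":[-0.002,-0.028,0],"rotation":[0,0,0]},
    {"translation":[-0.002,-0.032,0],"rotation":[0,0,0]},
    {"translation":[-0.002,-0.036,0],"rotation":[0,0,0]},
    {"translation":[-0.002,-0.04,0],"rotation":[0,0,0]},
  ],
)

```text
t: 18.63
eef_pos: [0.4862, -0.0881, 0.1353]
ee_rot: [-3.141, -0.0, -0.057]
force: [-3.8, 3.2, 6.7]
width: 0.0194
gripper_force: 25.0
```

>>> apply_moves(
  steps=[
    {"translation":[0,-0.002,0],"rotation":[0,0,0]},
    {"translation":[0,-0.004,0],"rotation":[0,0,0]},
    {"translation":[0,-0.006,0],"rotation":[0,0,0]},
    {"translation":[0,-0.008,0],"rotation":[0,0,0]},
    {"translation":[0,-0.01,0],"rotation":[0,0,0]},
    {"translation":[-0.001,-0.012,0],"rotation":[0,0,0]},
    {"translation":[-0.001,-0.014,0],"rotation":[0,0,0]},
    {"translation":[-0.001,-0.016,0],"rotation":[0,0,0]},
    {"translation":[-0.001,-0.016,0],"rotation":[0,0,0]},
    {"translation":[-0.001,-0.016,0],"rotation":[0,0,0]},
  ],
)

```text
t: 19.47
eef_pos: [0.486, -0.0919, 0.1353]
ee_rot: [-3.141, -0.0, -0.057]
force: [-3.0, 4.4, 6.5]
width: 0.0194
gripper_force: 25.0
```

>>> apply_moves(
  steps=[
    {"translation":[0,-0.002,0],"rotation":[0,0,0]},
    {"translation":[0,-0.004,0],"rotation":[0,0,0]},
    {"translation":[0,-0.006,0],"rotation":[0,0,0]},
    {"translation":[0,-0.008,0],"rotation":[0,0,0]},
    {"translation":[0,-0.01,0],"rotation":[0,0,0]},
    {"translation":[-0.001,-0.012,0],"rotation":[0,0,0]},
    {"translation":[-0.001,-0.012,0],"rotation":[0,0,0]},
    {"translation":[-0.001,-0.012,0],"rotation":[0,0,0]},
    {"translation":[-0.001,-0.012,0],"rotation":[0,0,0]},
    {"translation":[-0.001,-0.012,0],"rotation":[0,0,0]},
  ],
)

```text
t: 20.3
eef_pos: [0.4859, -0.0946, 0.1353]
ee_rot: [-3.14, -0.0, -0.057]
force: [-4.2, 5.8, 7.0]
width: 0.0194
gripper_force: 25.0
```

>>> apply_moves(
  steps=[
    {"translation":[0,-0.002,0],"rotation":[0,0,0]},
    {"translation":[0,-0.004,0],"rotation":[0,0,0]},
    {"translation":[0,-0.006,0],"rotation":[0,0,0]},
    {"translation":[0,-0.008,0],"rotation":[0,0,0]},
    {"translation":[0,-0.01,0],"rotation":[0,0,0]},
    {"translation":[-0.001,-0.012,0],"rotation":[0,0,0]},
    {"translation":[-0.001,-0.012,0],"rotation":[0,0,0]},
    {"translation":[-0.001,-0.012,0],"rotation":[0,0,0]},
    {"translation":[-0.001,-0.012,0],"rotation":[0,0,0]},
    {"translation":[-0.001,-0.012,0],"rotation":[0,0,0]},
  ],
)

```text
t: 21.13
eef_pos: [0.4857, -0.0973, 0.1353]
ee_rot: [-3.14, -0.001, -0.057]
force: [-3.2, 8.3, 7.0]
width: 0.0193
gripper_force: 25.0
```

>>> apply_moves(
  steps=[
    {"translation":[0,-0.002,0],"rotation":[0,0,0]},
    {"translation":[0,-0.004,0],"rotation":[0,0,0]},
    {"translation":[0,-0.006,0],"rotation":[0,0,0]},
    {"translation":[0,-0.008,0],"rotation":[0,0,0]},
    {"translation":[0,-0.01,0],"rotation":[0,0,0]},
    {"translation":[-0.001,-0.012,0],"rotation":[0,0,0]},
    {"translation":[-0.001,-0.012,0],"rotation":[0,0,0]},
    {"translation":[-0.001,-0.012,0],"rotation":[0,0,0]},
    {"translation":[-0.001,-0.012,0],"rotation":[0,0,0]},
    {"translation":[-0.001,-0.012,0],"rotation":[0,0,0]},
  ],
)

```text
t: 21.97
eef_pos: [0.4856, -0.0999, 0.1353]
ee_rot: [-3.139, -0.001, -0.057]
force: [-3.1, 10.6, 7.9]
width: 0.0193
gripper_force: 25.0
```

>>> apply_moves(
  steps=[
    {"translation":[0,-0.002,0],"rotation":[0,0,0]},
    {"translation":[0,-0.004,0],"rotation":[0,0,0]},
    {"translation":[0,-0.006,0],"rotation":[0,0,0]},
    {"translation":[0,-0.008,0],"rotation":[0,0,0]},
    {"translation":[0,-0.01,0],"rotation":[0,0,0]},
    {"translation":[-0.001,-0.012,0],"rotation":[0,0,0]},
    {"translation":[-0.001,-0.012,0],"rotation":[0,0,0]},
    {"translation":[-0.001,-0.012,0],"rotation":[0,0,0]},
    {"translation":[-0.001,-0.012,0],"rotation":[0,0,0]},
    {"translation":[-0.001,-0.012,0],"rotation":[0,0,0]},
  ],
)

```text
t: 22.8
eef_pos: [0.4854, -0.1026, 0.1353]
ee_rot: [-3.139, -0.001, -0.057]
force: [-4.4, 12.5, 8.6]
width: 0.0196
gripper_force: 25.0
```

>>> apply_moves(
  steps=[
    {"translation":[0,-0.002,0],"rotation":[0,0,0]},
    {"translation":[0,-0.004,0],"rotation":[0,0,0]},
    {"translation":[0,-0.006,0],"rotation":[0,0,0]},
    {"translation":[0,-0.008,0],"rotation":[0,0,0]},
    {"translation":[0,-0.01,0],"rotation":[0,0,0]},
    {"translation":[-0.001,-0.012,0],"rotation":[0,0,0]},
    {"translation":[-0.001,-0.013,0],"rotation":[0,0,0]},
    {"translation":[-0.001,-0.013,0],"rotation":[0,0,0]},
    {"translation":[-0.001,-0.013,0],"rotation":[0,0,0]},
    {"translation":[-0.001,-0.013,0],"rotation":[0,0,0]},
  ],
)

```text
t: 23.63
eef_pos: [0.4852, -0.1055, 0.1352]
ee_rot: [-3.138, -0.001, -0.057]
force: [-4.7, 14.6, 8.1]
width: 0.0197
gripper_force: 25.0
```

Run:
```python
from h import *
f=[]
for i in range(5):
    grab_frame("side"); s=get_state(); f.append(s["force"]); 
print(np.mean(f,0),np.std(f,0),s["eef_pos"],s["t"],s["width"])
```

```text
[-3.95968539 15.22471316  8.63615675] [0.66400019 0.58622982 0.24418641] [ 0.48525704 -0.10550478  0.13527094] 23.8833 0.019586088933456598
```

>>> apply_moves(
  steps=[
    {"translation":[0,0,0],"rotation":[0,0,0]},
    {"translation":[0,0,0],"rotation":[0,0,0]},
    {"translation":[0,0,0],"rotation":[0,0,0]},
    {"translation":[0,0,0],"rotation":[0,0,0]},
    {"translation":[0,0,0],"rotation":[0,0,0]},
    {"translation":[0,0,0],"rotation":[0,0,0]},
    {"translation":[0,0,0],"rotation":[0,0,0]},
    {"translation":[0,0,0],"rotation":[0,0,0]},
    {"translation":[0,0,0],"rotation":[0,0,0]},
    {"translation":[0,0,0],"rotation":[0,0,0]},
  ],
  jaw=-1,
)

```text
t: 24.72
eef_pos: [0.4847, -0.108, 0.135]
ee_rot: [3.142, 0.0, -0.057]
force: [0.4, -0.4, 0.1]
width: 0.0803
gripper_force: 0.0
```

>>> apply_moves(
  steps=[
    {"translation":[0,0,0.04],"rotation":[0,0,0]},
    {"translation":[0,0,0.1],"rotation":[0,0,0]},
    {"translation":[0,0,0.17],"rotation":[0,0,0]},
    {"translation":[0,0,0.25],"rotation":[0,0,0]},
    {"translation":[0,0,0.33],"rotation":[0,0,0]},
    {"translation":[0,0,0.4],"rotation":[0,0,0]},
    {"translation":[0,0,0.46],"rotation":[0,0,0]},
    {"translation":[0,0,0.51],"rotation":[0,0,0]},
    {"translation":[0,0,0.53],"rotation":[0,0,0]},
    {"translation":[0,0,0.53],"rotation":[0,0,0]},
  ],
)

```text
t: 25.55
eef_pos: [0.4854, -0.1079, 0.2693]
ee_rot: [-3.141, -0.003, -0.057]
force: [0.4, -0.3, 1.3]
width: 0.0878
gripper_force: 0.0
```

```bash
python3 look.py w4
python3 - <<'E'
from h import *
w=cv2.imread("pics/w4.png")[120:250,220:410]; s=grab_frame("side")[190:325,210:330]
a=cv2.resize(w,None,fx=2.4,fy=2.4,interpolation=3); b=cv2.resize(s,None,fx=2.4,fy=2.4,interpolation=3)
h=max(len(a),len(b)); pad=lambda i:cv2.copyMakeBorder(i,0,h-len(i),0,0,0)
cv2.imwrite("pics/f.png",np.hstack([pad(a),pad(b)]))
E
```

```text
25.55 [ 0.4854 -0.1079  0.2693] [-3.141e+00 -3.000e-03 -5.700e-02] [ 0.18  0.03 -0.3   0.   -1.23  1.34] 0.08783878250694097 [ 0.568 -0.114  0.428]
```

View pics/f.png

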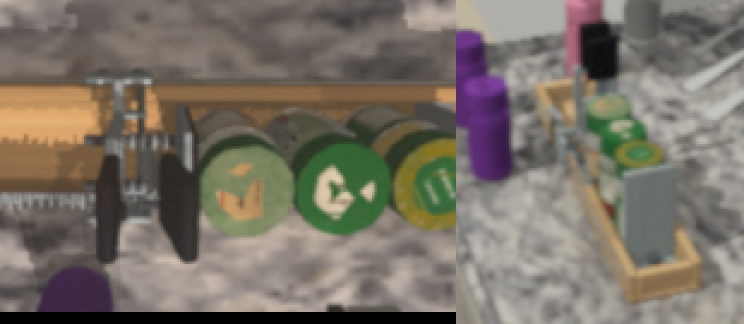

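The row stands upright against the stop, the follower is behind it, and the lever leans forward again (grip at about 109, lever at about 180 in the crop). I'll check the slip-back and lever angle numerically.

Run:
```python
from h import *
import json
for n in("w3","w4"):
    m=json.load(open(n+".json")); m={k:(np.array(v) if isinstance(v,list) else v) for k,v in m.items()}
    g=cv2.cvtColor(cv2.resize(cv2.imread(f"pics/{n}.png"),None,fx=4,fy=4,interpolation=3),6)
    for v in(219,222,225):
        r=g[v*4,240*4:330*4]<60; d=np.flatnonzero(np.diff(np.r_[0,r.astype(int),0]))/4+240
        print(n,v,d,[round(onz(m,u,v,.176)[1],4) for u in d])
```

```text
w3 219 [270. 277. 300. 312.] [np.float64(0.01), np.float64(0.0037), np.float64(-0.0172), np.float64(-0.028)]
w3 222 [270. 277. 302. 311.] [np.float64(0.0102), np.float64(0.0039), np.float64(-0.0188), np.float64(-0.027)]
w3 225 [270. 276. 304. 311.] [np.float64(0.0104), np.float64(0.005), np.float64(-0.0206), np.float64(-0.0269)]
w4 219 [261. 269. 291. 302.] [np.float64(-0.0909), np.float64(-0.0982), np.float64(-0.1182), np.float64(-0.1283)]
w4 222 [261. 268. 293. 302.] [np.float64(-0.0907), np.float64(-0.0971), np.float64(-0.1199), np.float64(-0.1282)]
w4 225 [261. 268. 295. 302.] [np.float64(-0.0904), np.float64(-0.0969), np.float64(-0.1216), np.float64(-0.1281)]
```

```bash
python3 -c "
from station import *
print(job_done())"
```

```text
the job is handed in; nothing more can be done
None
```

The jar is back upright in the tray and the row is pressed against the end stop. I pushed the plate to about 13–14 N. On release the follower slipped back about 5–6 mm and locked, with an estimated 9 N still on the row. The job was handed in at about 26 s.

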